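# Clear the drilling jig and set its locating pin

## Robot

A 6-joint arm with a two-finger parallel gripper is mounted at the origin on the work surface. World frame = base frame: x ahead of the robot, y to its left, z up, the work surface at z = 0. Lengths are in m, angles in rad, forces in N, time in s.
With the tool pointing down it reaches from about 0.3 to 0.775 m from the base axis. Payload 14.6 kg.
Tool frame: the origin (TCP) lies midway between the tips of the shut fingers; the grasp point (between the pads) lies 19 mm behind it (ctrl.pinch_z is the z of the grasp point in the tool frame, in m); z points along the fingers, y is the line along which they close (so a half turn about z gives the same grasp; the last joint's range is limited). The gripper opens to 94 mm and grips with 3 to 60 N. Pads are 16 mm wide; open, the fingers measure 119 mm over their backs; the gripper's body (75 mm by 177 mm) begins 78 mm behind the grasp point.
Start: joints at [-1.349, 0.3, 1.521, -0, 1.321, -0.067], TCP at [0.157, -0.527, 0.205] pointing down, gripper open.
Joint ranges: [-3.03, 3.03], [-0.79, 2.21], [0.23, 2.52], [-1.04, 4.18], [0, 3.07], [-2.55, 2.55]. Speed limits (rad/s): [2.22, 2.22, 2.57, 3.14, 3.14, 3.14].

## Interface

Orientations are given as [roll, pitch, yaw] about the fixed x, y, z axes, in that order (R = Rz(yaw) Ry(pitch) Rx(roll)).
In Python, from station import ctrl, camera, ticket gives the robot as it stands. The module is installed in compiled form; this text tells all that it offers.
- The arm moves only by the shell command python3 -m inch 'ROWS' [FORCE]. ROWS is text: rows parted by semicolons, each of 7 numbers parted by spaces: the opening, from -1 (shut) to 1 (fully open), then the shift along the tool's x, y, z in units of 0.03 m (1.0 is 0.03 m), then the turn, a rotation vector about the tool's x, y, z in units of 10 degrees (1.0 is 10 degrees). In form: grip dx dy dz rx ry rz; .... A call has 1 to 10 rows; each row shifts and turns the commanded pose from where the row before left it, along the tool's axes as they then stand; what a row does not reach is not made up. A row lasts 1/8 s, in which the tool goes at most 62.5 mm and 10.7 degrees, less where a joint would pass 70% of its speed; a pose out of reach is approached as far as the arm can. A call with a number of a shift or a turn outside -1 to 1 is refused whole. A call with a gripper value outside its range is refused whole. The fingers move at their own pace and stop on an object; FORCE is the grip in N (left out, the last holds). Time passes only in rows, so rows that do not move let the fingers close. It gives the time, the measured TCP pose, the force, the opening and the grip force at its end, in the units of the state.
- ctrl.get_obs(): the state, without advancing time (a new reading comes with each control period).
- camera(name): name is "side" or "top" or "wrist"; returns a dict with "img" (420x560x3 uint8, blue, green, red), "range_z" (420x560 float32, m along the optical axis (not along the pixel's ray), 0 where there is no reading), "intrinsics" (3x3 intrinsics, pixels), "view" (4x4, takes a point from world to camera coordinates). Camera axes: x right, y down, z forward; pixel columns grow to the right and rows downward; lengths in m; the calibration is good to about 2 mm. A picture is of the moment at which its call begins.
- ticket.hand_in(): hands the job in; it is judged then, once.
The state is a dict: "time_s": time; "qpos": joint angles; "joint_vel": joint speeds; "tau": joint torques, N m; "ee_pos": TCP position; "eef_rot": TCP orientation; "force": force on the tool from outside, world axes, zero at the start; "moment": the same for the moment, N m; "grip_width": finger opening in m; "grip_force": force on a finger pad.
Only numpy, scipy, OpenCV 4.12 (cv2) and the standard library are available. Lean on these libraries where they do the work, as an engineer would, in place of code of your own. Each camera call takes 0.05 s, during which the arm holds its last target. There are 200 camera calls.

## Task

Get the drilling jig ready for the next part: with the scraper block, sweep all four brass offcuts off the jig's plate into its chip tray (do not touch the offcuts with the gripper), then stand the scraper back upright on its blue mat. After that take the green-headed pin from the rack and push it down the jig's guide tube until its collar sits fully home on the tube, leaving all the other tools and parts where they are.

Things in the scene. Friction and masses are not known exactly. Their poses are not given: they have to be found in the camera images.
- jig: Drilling jig fixed to the bench. Origin at bench level under the centre of its dark steel plate: 180 mm (its x) by 132 (its y), top 30 mm high. Two blue fences, 8 mm thick, 12 mm above the plate, inner faces at y = +-58 mm, run along x; the channel between is open at both ends. The tray adjoins the plate's +x end; the tube stands on a 30 mm high shelf at its +y side (x -90 to 0, y 66 to 110 mm).
- tray (a point): Centre of the inner floor of the jig's grey open chip tray (x = 128, y = 0, z = 4 mm in the jig frame; same axes). Inside it is 76 mm along x (from the plate's end) by 124 mm along y; its rim is 26 mm above the bench, 4 mm below the plate's top.
- tube_mouth (a point): Centre of the open top of the jig's upright aluminium guide tube, 95 mm above the bench, at x = -45, y = 88 mm in the jig frame. Outside diameter 24 mm, bore 11 mm, 61 mm deep. A friction plug 35 to 41 mm down the bore stops a pin that is merely dropped in; a push of about 5 N slides it on down, and it stays there.
- clamp_post (a point): Top of the fixed clamp post on the jig, a 12 mm steel post with an 18 mm red cap, 118 mm above the bench, at x = -6, y = 94 mm in the jig frame: close beside the guide tube, on its +x side, and 23 mm taller. An obstacle for the fingers.
- pin: Locating pin with a green head, hanging by its collar in one of the rack's holes. Origin at the collar's underside, z up. Steel shaft 8 mm in diameter reaches 52 mm below the origin (last 6 mm tapered); collar 20 mm in diameter, 5 mm high; above it the round green head, 14 mm in diameter, 5 to 40 mm above the origin.
- rack: Wooden pin rack fixed to the bench, 140 mm (its x) by 44 mm (its y), 60 mm high, with three vertical 13 mm through holes in a row along its x, at x = -45, 0 and 45 mm, each holding a pin. Origin at bench level under its centre. May be left or right of the jig.
- scraper: Scraper block: orange foot 22 mm (its x) by 100 mm (its y), 20 mm high, with a black upright grip on top, 18 mm (x) by 55 mm (y), from 20 to 65 mm high. Origin at the centre of the underside. Stands on the blue mat.
- mat: Blue mat fixed to the bench, 140 mm (its x) by 150 mm (its y), 3 mm thick; origin under its centre, at bench level. On the other side of the jig from the rack.
- scriber: Bystander: pin like the locating pin but with a black head, 12 mm in diameter, 35 mm high with the collar. Hangs in the rack; origin at the underside of its collar.
- reamer: Bystander: brass pin with a yellow head, 16 mm in diameter, 32 mm high with the collar. Hangs in the rack; origin at the underside of its collar.
- jar: Bystander: amber jar with a black cap, 48 mm in diameter, 58 mm high, near one end of the rack; origin under its centre.
- spool: Bystander: white ring spool, 64 mm in diameter, 40 mm high, at the back; origin under its centre.
- screwdriver: Bystander: screwdriver with a yellow handle, about 170 mm long, lying at the back; origin underneath, x along it.
- chip0: Brass offcut (one of four) 16 x 14 mm, 10 mm high, lying on the jig's plate; origin at the centre of its underside.
- chip1: Brass offcut (one of four) 16 x 14 mm, 10 mm high, lying on the jig's plate; origin at the centre of its underside.
- chip2: Brass offcut (one of four) 16 x 14 mm, 10 mm high, lying on the jig's plate; origin at the centre of its underside.
- chip3: Brass offcut (one of four) 16 x 14 mm, 10 mm high, lying on the jig's plate; origin at the centre of its underside.
- connector_a: Bystander: red connector block with a black stub at +y, 24 x 46 x 18 mm in all, beside the mat; origin under the centre of the red part.
- connector_b: Bystander: red connector block with a black stub at +y, 24 x 46 x 18 mm in all, beside the mat; origin under the centre of the red part.

How it is judged:
On the way, in this order (a step that is already met when the one before it is completed fails the run):
1. all four offcuts lie in the chip tray (x of chip0 in the frame of jig between 0.09 and 0.17 m and y of chip0 in the frame of jig between -0.066 and 0.066 m and z of each of chip0, chip1, chip2, chip3 in the frame of jig below 0.028 m and x of chip1 in the frame of jig between 0.09 and 0.17 m and y of chip1 in the frame of jig between -0.066 and 0.066 m and x of chip2 in the frame of jig between 0.09 and 0.17 m and y of chip2 in the frame of jig between -0.066 and 0.066 m and x of chip3 in the frame of jig between 0.09 and 0.17 m and y of chip3 in the frame of jig between -0.066 and 0.066 m), for 0.2 s.
2. the scraper stands back upright on the blue mat (x of scraper in the frame of mat between -0.07 and 0.07 m and y of scraper in the frame of mat between -0.075 and 0.075 m and z of scraper in the frame of mat below 0.008 m and angle between scraper's own z axis and vertical below 0.15 rad), for 0.2 s.
3. the green-headed pin is fully home in the guide tube (horizontal distance between pin and tube_mouth below 0.004 m and z of pin in the frame of tube_mouth below 0.003 m and angle between pin's own z axis and vertical below 0.1 rad), for 0.2 s.
At the end, for the whole second after the job is handed in: Offcuts all inside the chip tray, origins under 28 mm high; scraper standing on the mat (origin over it, under 8 mm high, tilt under 0.15 rad); green pin upright (0.1 rad) in the tube, collar within 3 mm of the mouth, centred within 4 mm; pin and scraper at rest (all of step 1 and all of step 2 and all of step 3 and linear speed of each of pin, scraper below 0.02 m/s); the robot touches nothing.
It fails at once if the scriber or the reamer in the rack is moved more than 30 mm (distance of any of scriber, reamer from where it was at the start of the episode above 0.03 m).
It fails at once if a red connector is moved more than 30 mm (distance of any of connector_a, connector_b from where it was at the start of the episode above 0.03 m).
It fails at once if the jar, spool or screwdriver is moved more than 30 mm (distance of any of jar, spool, screwdriver from where it was at the start of the episode above 0.03 m).
It fails at once if the gripper or arm touches an offcut (contact force between any of the fingers, the arm and chip0 above 0.5 N or contact force between any of the fingers, the arm and chip1 above 0.5 N or contact force between any of the fingers, the arm and chip2 above 0.5 N or contact force between any of the fingers, the arm and chip3 above 0.5 N).
It also fails if it takes over 69 s, if anything falls off the work surface, if the arm or the gripper's body presses on something with over 40 N, if the wrist force passes 120 N, or if a joint passes its speed limit or range.

## Working session

There is one attempt and no reset: what is moved stays moved. The work goes in short steps, Python scripts to look and compute and a shell command to move; the robot and the scene stay as the last step left them, time stands still between calls to the robot, and variables do not carry over. Pictures are saved under pics/ and viewed, at most 11 in all, crops included, and the job is handed in when it is done.

```bash
mkdir -p pics; cat > h.py <<'E'
import numpy as np, cv2
from station import ctrl, camera, ticket
def snap(n,f):
    c=camera(n); cv2.imwrite(f'pics/{f}.png',c['img']); np.savez(f'pics/{f}.npz',**c); return c
def load(f): return np.load(f'pics/{f}.npz')
def px(c,u,v,z=None):
    """world point at pixel; with z given: intersect ray with plane z"""
    K=c['intrinsics'];V=np.linalg.inv(c['view'])
    d=np.linalg.inv(K)@[u,v,1.]
    if z is None:
        r=c['range_z'][int(v)-1:int(v)+2,int(u)-1:int(u)+2]; r=np.median(r[r>0]); p=d*r
    else:
        dw=V[:3,:3]@d; p=d*((z-V[2,3])/dw[2])
    return V[:3,:3]@p+V[:3,3]
E
python3 - <<'E'
from h import *
for n in('top','side'): c=snap(n,n+'0')
o=ctrl.get_obs();print(o['ee_pos'],o['eef_rot'],o['time_s'],o['grip_width'],ctrl.pinch_z)
E
```

```text
[ 0.15658613 -0.52699691  0.20493634] [-3.14053978e+00 -6.08272492e-05  2.88811439e-01] 0.1 0.0939551646697929 -0.0188
```

View pics/top0.png

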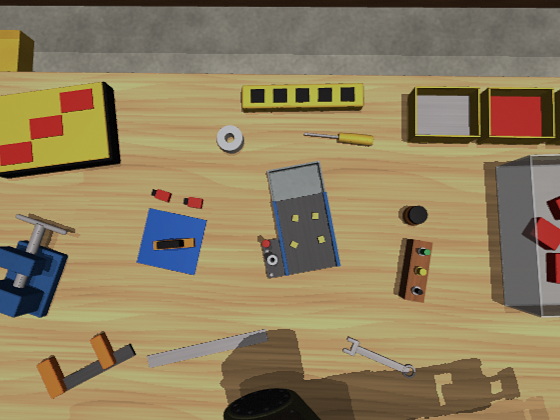

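View pics/side0.png

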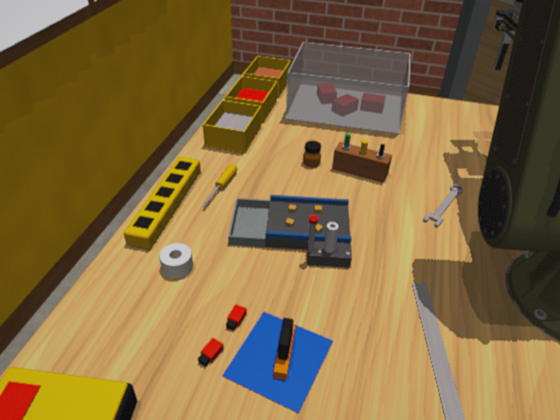

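The top view shows the mat with the scraper at (173,243), the jig plate at (305,235) with its tray at (297,183), and the tube at (272,260). It also shows the post at (266,243), the rack at (416,270) with the green pin at (426,252), and the connectors at (162,195) and (193,202).

```bash
python3 - <<'E'
from h import *
c=load('top0')
im=c['img']
a=cv2.resize(im[155:310,130:345],None,fx=3.7,fy=3.7,interpolation=cv2.INTER_CUBIC)
cv2.imwrite('pics/cropA.png',a)
b=cv2.resize(im[195:310,390:450],None,fx=5,fy=5,interpolation=cv2.INTER_CUBIC)
cv2.imwrite('pics/cropB.png',b)
hsv=cv2.cvtColor(im,cv2.COLOR_BGR2HSV)
V=np.linalg.inv(c['view']);print(V.round(3),c['intrinsics'].round(1))
def blob(name,lo,hi,box,z,minA=8):
    x0,y0,x1,y1=box
    m=np.zeros(im.shape[:2],np.uint8);m[y0:y1,x0:x1]=cv2.inRange(hsv,lo,hi)[y0:y1,x0:x1]
    n,l,s,ce=cv2.connectedComponentsWithStats(m)
    for i in range(1,n):
        if s[i,4]>=minA:
            pts=np.argwhere(l==i)[:,::-1].astype(np.float32)
            r=cv2.minAreaRect(np.array([px(c,u,v,z)[:2]*1000 for u,v in pts],np.float32))
            print(name,ce[i].round(1),s[i,4],px(c,*ce[i],z).round(4),'rect',np.round(r[0],1),np.round(r[1],1),round(r[2],1))
blob('chip',(20,90,120),(35,255,255),(270,195,340,275),.04)
blob('mat',(100,150,80),(125,255,255),(130,200,215,280),.003,200)
blob('orange',(5,150,120),(20,255,255),(150,230,200,255),.023)
blob('black',(0,0,0),(180,255,50),(150,230,200,255),.068)
blob('green',(40,100,60),(85,255,255),(400,240,440,300),.09)
blob('redcap',(0,150,100),(6,255,255),(255,230,285,255),.118,5)
blob('blue',(100,120,60),(125,255,255),(260,155,345,280),.042,30)
E
```

```text
[[ 0.023 -0.997  0.071  0.537]
 [-0.999 -0.021  0.033 -0.006]
 [-0.032 -0.072 -0.997  1.03 ]
 [ 0.     0.     0.     1.   ]] [[412.8   0.  278.9]
 [  0.  412.8 207.4]
 [  0.    0.    1. ]]
chip [334.1 195.1] 14 [ 0.6399 -0.1044  0.04  ] rect [ 639.  -103.1] [ 2.4 26.3] 1.1
chip [334.5 205. ] 82 [ 0.6163 -0.1058  0.04  ] rect [ 616.2 -104.6] [19.2 23.9] 1.2
chip [270.5 210.6] 12 [0.5995 0.0474 0.04  ] rect [601.   46.2] [14.5  4.8] 1.4
chip [335.6 212.2] 28 [ 0.599  -0.1087  0.04  ] rect [ 598.2 -107.2] [ 7.2 19.1] 1.2
chip [314.5 215.5] 36 [ 0.59   -0.0584  0.04  ] rect [590.  -58.4] [12. 12.] 1.0
chip [294.9 217.9] 37 [ 0.5833 -0.0117  0.04  ] rect [583.5 -11.5] [13.2 15.1] 79.9
chip [271.4 220.5] 32 [0.5758 0.0447 0.04  ] rect [576.9  43.2] [19.2  9.6] 1.4
chip [336.  219.9] 44 [ 0.5806 -0.1098  0.04  ] rect [ 580.3 -108.7] [14.3 16.6] 1.2
chip [336.8 227.8] 38 [ 0.5616 -0.1119  0.04  ] rect [ 561.2 -111.3] [14.3 11.9] 1.3
chip [272.5 231.7] 35 [0.5489 0.0414 0.04  ] rect [549.4  40.2] [12.  14.4] 1.3
chip [338.  239.9] 43 [ 0.5331 -0.1151  0.04  ] rect [ 530.4 -114.1] [33.2  7.1] 
[... 221 characters left out ...]
 [452.5 -68.9] [ 2.4 99.3] 1.5
mat [171.2 240.7] 2824 [0.5212 0.2961 0.003 ] rect [520.8 295.5] [147.2 138.2] 79.3
orange [188.1 242.4] 86 [0.5182 0.2483 0.023 ] rect [518.1 251.2] [20.2 31.1] 7.0
orange [155.2 245.6] 27 [0.5086 0.3294 0.023 ] rect [510.  327.5] [19.7  9.9] 2.6
black [169.9 243.7] 187 [0.515  0.2799 0.068 ] rect [515.9 279.8] [18.3 61.8] 6.1
green [426.6 251.7] 31 [ 0.5114 -0.3078  0.09  ] rect [ 511.9 -307.5] [11.1 11.3] 89.9
redcap [265.7 243.1] 48 [0.5224 0.052  0.118 ] rect [521.6  52.4] [15.4 15.5] 1.4
blue [331.  228.6] 250 [ 0.5595 -0.0979  0.042 ] rect [560.3 -97.8] [177.5   7.9] 11.7
blue [280.6 239. ] 242 [0.5318 0.0215 0.042 ] rect [535.9  22.7] [177.5   8.4] 11.8
```

View pics/cropA.png

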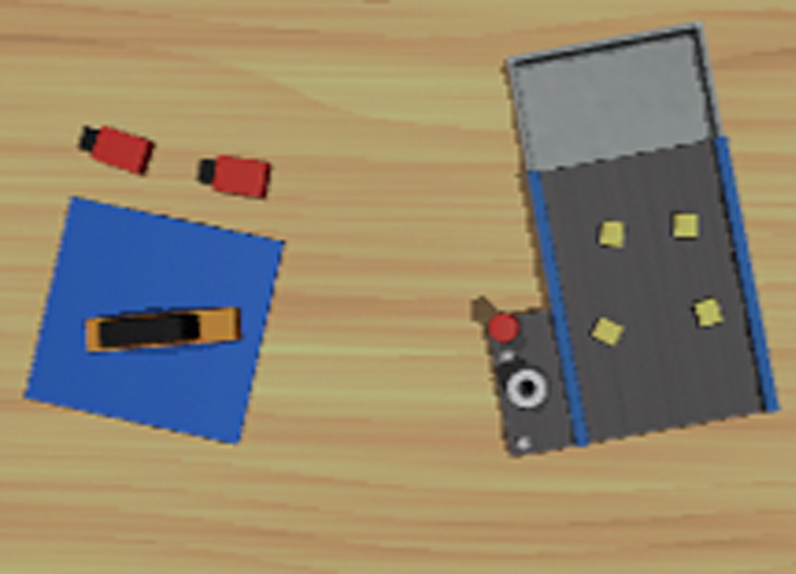

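View pics/cropB.png

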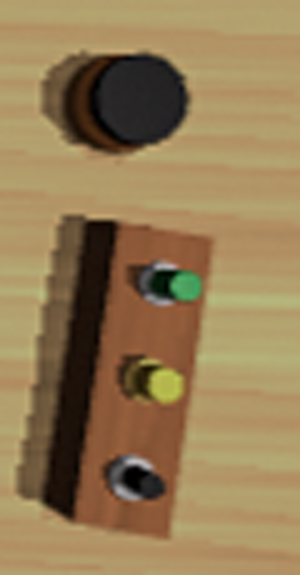

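The crops give these positions:
- **Jig:** centre about (0.548, -0.038), yaw about 11.7°.
- **Chips:** two rows on the plate, within 34 mm of the centreline.
- **Scraper:** about (0.515, 0.283), yaw about 6°.
- **Pin:** green is at the far end of the rack, with the jar beyond it.

I'll refine these with depth while moving over to the scraper.

```bash
cat >> h.py <<'E'
def rel(x,y,z,yaw):
    """units to go: shift in present tool axes, and rz"""
    o=ctrl.get_obs();p=np.array(o['ee_pos']);
    from scipy.spatial.transform import Rotation as R
    r=R.from_euler('xyz',o['eef_rot']); g=R.from_euler('xyz',[np.pi,0,np.radians(yaw)])
    print('t',round(o['time_s'],2),'pos',p.round(4),'yaw',np.degrees(o['eef_rot'][2]).round(2),'w',round(o['grip_width'],4),'F',np.round(o['force'],1))
    print('shift',(r.inv().apply(np.array([x,y,z])-p)/.03).round(2),'turn',np.degrees((r.inv()*g).as_rotvec()).round(2)/10, 'shift in goal axes',(g.inv().apply(np.array([x,y,z])-p)/.03).round(2))
def cloud(c):
    v,u=np.nonzero(c['range_z']>0);r=c['range_z'][v,u]
    P=(np.linalg.inv(c['intrinsics'])@np.c_[u,v,np.ones(len(u))].T*r)
    V=np.linalg.inv(c['view']);return (V[:3,:3]@P).T+V[:3,3]
def sel(P,x0,x1,y0,y1,z0,z1):
    m=(P[:,0]>x0)&(P[:,0]<x1)&(P[:,1]>y0)&(P[:,1]<y1)&(P[:,2]>z0)&(P[:,2]<z1);return P[m]
E
cat > m.py <<'E'
from h import *
P=cloud(load('top0'))
def box(n,*a):
    q=sel(P,*a)
    r=cv2.minAreaRect((q[:,:2]*1000).astype(np.float32));print(n,len(q),np.round(r[0],1),np.round(r[1],1),round(r[2],1),'z',np.median(q[:,2]).round(4))
box('grip',.47,.56,.22,.35,.055,.08)
box('foot',.47,.56,.22,.35,.015,.035)
box('tube',.46,.51,.01,.07,.088,.102)
box('post',.50,.55,.03,.08,.11,.126)
box('plate',.40,.68,-.13,.06,.027,.034)
box('fences',.40,.68,-.13,.06,.037,.046)
box('green',.48,.54,-.35,-.28,.092,.107)
box('racktop',.38,.56,-.36,-.25,.055,.063)
c=load('top0');print('tube px',px(c,272.2,259.9,.095))
E
python3 m.py
```

```text
grip 185 [514.1 286.3] [17.8 54.5] 5.7 z 0.0667
foot 165 [514.1 286.2] [21.9 99.8] 5.9 z 0.0222
tube 69 [485.7  39.6] [20.3 20.4] 1.8 z 0.0935
post 52 [521.7  52.5] [15.5 15.5] 2.3 z 0.1173
plate 3629 [568.5 -10.3] [237.3 168.6] 9.8 z 0.0298
fences 661 [545.  -26.4] [179.9 155.2] 11.7 z 0.0411
green 35 [ 512.1 -303.7] [11.2 12.3] 1.7 z 0.0997
racktop 946 [ 467.  -297.7] [ 45.3 139.8] 81.3 z 0.0598
tube px [0.4848276  0.03786153 0.095     ]
```

```bash
python3 -m inch '0 .76 -.9 0 0 0 0;0 .76 -.9 0 0 0 0;0 .76 -.9 0 0 0 0;0 .76 -.9 0 0 0 0;0 .76 -.9 0 0 0 0;0 .76 -.9 0 0 0 0;0 .76 -.9 0 0 0 0;0 .76 -.9 0 0 0 0;0 .76 -.9 0 0 0 0;0 .76 -.9 0 0 0 0' 40; python3 -m inch '0 .76 -.9 0 0 0 0;0 .76 -.9 0 0 0 0;0 .76 -.9 0 0 0 0;0 .76 -.9 0 0 0 0;0 .76 -.9 0 0 0 0;0 .76 -.9 0 0 0 0;0 .76 -.9 0 0 0 0;0 .76 -.9 0 0 0 0;0 .76 -.9 0 0 0 0;0 .76 -.9 0 0 0 0';python3 -m inch '0 .76 -.9 0 0 0 0;0 .76 -.9 0 0 0 0;0 0 0 0 0 0 -1;0 0 0 0 0 0 -1;0 0 0 0 0 0 -1;0 0 0 0 0 0 -1;0 0 0 0 0 0 -1;0 0 0 0 0 0 -1;0 0 0 0 0 0 -1;0 0 0 0 0 0 -1'; python3 -c "
from h import *
rel(.515,.2835,.1,95.5)
c=snap('wrist','w1')"
```

```text
time_s: 1.35
ee_pos: [0.2985, -0.2023, 0.2053]
eef_rot: [-3.141, 0.0, 0.289]
force: [0.5, -0.7, 1.1]
grip_width: 0.0472
grip_force: 0.0
time_s: 2.6
ee_pos: [0.4402, 0.1214, 0.2053]
eef_rot: [3.142, 0.0, 0.289]
force: [0.4, -1.2, -0.1]
grip_width: 0.0472
grip_force: 0.0
time_s: 3.85
ee_pos: [0.4681, 0.185, 0.2051]
eef_rot: [-3.141, 0.0, 1.691]
force: [-0.2, 0.0, -0.7]
grip_width: 0.0471
grip_force: 0.0
t 3.85 pos [0.4681 0.185  0.2051] yaw 96.88 w 0.0471 F [-0.2  0.  -0.7]
shift [3.07 1.95 3.5 ] turn [-0.004  0.001  0.138] shift in goal axes [3.12 1.87 3.5 ]
```

View pics/w1.png

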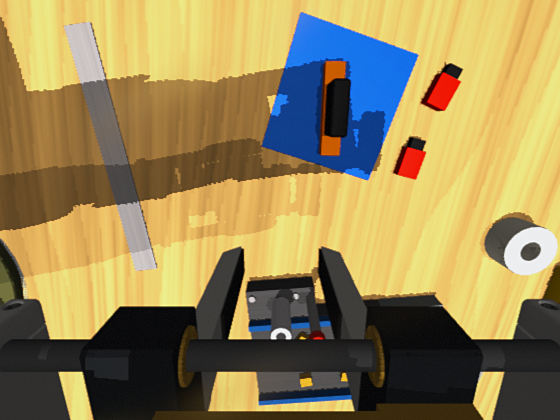

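The wrist view shows the scraper at (335,108) upright on the mat, with connectors to its right at (443,88) and (410,158) and nothing under the approach. Depth puts the scraper at (0.514, 0.286), yaw 5.8°. I'll descend and grip.

```bash
python3 -m inch '0 .79 .48 0 0 0 .11;0 .79 .48 0 0 0 0;0 .79 .48 0 0 0 0;0 .79 .48 0 0 0 0;0 0 0 1 0 0 0;0 0 0 1 0 0 0;0 0 0 1 0 0 0;0 0 0 .5 0 0 0'; python3 -c "
from h import *
rel(.5141,.2863,.030,95.8)"
```

```text
time_s: 4.9
ee_pos: [0.5156, 0.2848, 0.0987]
eef_rot: [-3.139, 0.001, 1.664]
force: [-0.2, 0.5, 0.0]
grip_width: 0.0472
grip_force: 0.0
t 4.9 pos [0.5156 0.2848 0.0987] yaw 95.32 w 0.0472 F [-0.2  0.5  0. ]
shift [ 0.05 -0.04  2.29] turn [-0.012  0.004 -0.048] shift in goal axes [ 0.05 -0.04  2.29]
```

```bash
python3 -m inch '0 .05 -.04 .8 0 0 -.05;0 0 0 .8 0 0 0;0 0 0 .65 0 0 0;-1 0 0 0 0 0 0;-1 0 0 0 0 0 0;-1 0 0 0 0 0 0;-1 0 0 0 0 0 0;-1 0 0 0 0 0 0' 60; python3 -c "
from h import *
rel(.4842,-.0507,.030,101.7)"
```

```text
time_s: 5.9
ee_pos: [0.5153, 0.2867, 0.0339]
eef_rot: [3.14, -0.0, 1.675]
force: [-0.2, -0.6, 6.7]
grip_width: 0.0178
grip_force: 60.0
t 5.9 pos [0.5153 0.2867 0.0339] yaw 95.94 w 0.0178 F [-0.2 -0.6  6.7]
shift [-11.08  -2.19   0.12] turn [ 0.008 -0.002 -0.576] shift in goal axes [-10.8   -3.29   0.13]
```

```bash
python3 -m inch '-1 0 0 -.6 0 0 0;-1 0 0 -1 0 0 0;-1 0 0 -1 0 0 0;-1 0 0 -1 0 0 0;-1 0 0 -1 0 0 0;-1 0 0 0 0 0 0;-1 0 0 0 0 0 0'; python3 -c "
from h import *
rel(.4842,-.0507,.17,101.7)
P=cloud(snap('side','s1'))
q=sel(P,.46,.57,.22,.35,.06,.2)
print(len(q),np.percentile(q[:,2],[0,1,3,50,97,99]).round(4))
P=cloud(snap('top','t1'))
q=sel(P,.46,.57,.22,.35,.1,.2)
print(len(q))
h,e=np.histogram(q[:,2],20);print(list(zip(h,e.round(4))))
"
```

```text
time_s: 6.78
ee_pos: [0.5144, 0.2863, 0.1701]
eef_rot: [-3.14, 0.0, 1.675]
force: [-0.0, 0.9, -2.0]
grip_width: 0.0177
grip_force: 60.0
t 6.78 pos [0.5144 0.2863 0.1701] yaw 95.95 w 0.0177 F [-0.   0.9 -2. ]
shift [-1.107e+01 -2.160e+00  1.000e-02] turn [-0.007  0.002 -0.575] shift in goal axes [-10.8   -3.26   0.  ]
805 [0.1385 0.1401 0.1422 0.1642 0.1989 0.1997]
262
[(np.int64(2), np.float64(0.1392)), (np.int64(4), np.float64(0.1422)), (np.int64(4), np.float64(0.1452)), (np.int64(5), np.float64(0.1483)), (np.int64(4), np.float64(0.1513)), (np.int64(44), np.float64(0.1544)), (np.int64(88), np.float64(0.1574)), (np.int64(5), np.float64(0.1605)), (np.int64(5), np.float64(0.1635)), (np.int64(2), np.float64(0.1665)), (np.int64(7), np.float64(0.1696)), (np.int64(8), np.float64(0.1726)), (np.int64(10), np.float64(0.1757)), (np.int64(8), np.float64(0.1787)), (np.int64(6), np.float64(0.1817)), (np.int64(12), np.float64(0.1848)), (np.int64(10), np.float64(0.1878)), (np.int64(12), np.float64(0.1909)), (np.int64(9), np.float64(0.1939)), (np.int64(17), np.float64(0.197))]
```

View pics/s1.png

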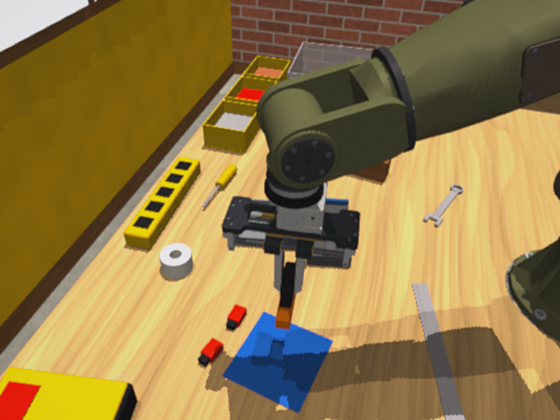

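The side view shows the scraper held upright at (285,295), lifted clear of the mat. Its foot underside is about 31 mm below the TCP, so plate contact should come at TCP z≈0.061.

```bash
python3 -m inch '-1 -.92 -.18 0 0 0 0;-1 -.92 -.18 0 0 0 0;-1 -.92 -.18 0 0 0 0;-1 -.92 -.18 0 0 0 0;-1 -.92 -.18 0 0 0 0;-1 -.92 -.18 0 0 0 0;-1 -.92 -.18 0 0 0 0;-1 -.92 -.18 0 0 0 0;-1 -.92 -.18 0 0 0 0;-1 -.92 -.18 0 0 0 0'; python3 -m inch '-1 -.92 -.18 0 0 0 0;-1 -.92 -.18 0 0 0 -.575;-1 0 0 0.5 0 0 0;-1 0 0 1 0 0 0;-1 0 0 .3 0 0 0;-1 0 0 0 0 0 0'; python3 -c "
from h import *
rel(.4842,-.0507,.0625,101.7)
c=snap('wrist','w2')"
```

```text
time_s: 8.12
ee_pos: [0.4892, 0.0055, 0.1701]
eef_rot: [-3.14, -0.0, 1.675]
force: [-0.2, -1.0, -1.4]
grip_width: 0.0173
grip_force: 60.0
time_s: 8.88
ee_pos: [0.4845, -0.0491, 0.1165]
eef_rot: [-3.14, -0.001, 1.775]
force: [0.0, 0.1, -2.1]
grip_width: 0.0177
grip_force: 60.0
t 8.88 pos [ 0.4845 -0.0491  0.1165] yaw 101.7 w 0.0177 F [ 0.   0.1 -2.1]
shift [-0.05 -0.02  1.8 ] turn [-0.008 -0.004 -0.   ] shift in goal axes [-0.05 -0.02  1.8 ]
```

View pics/w2.png

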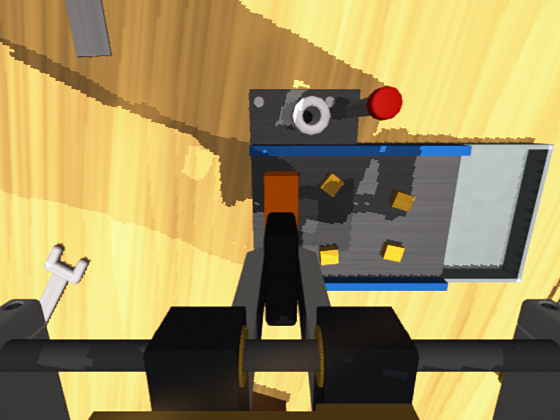

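The wrist view shows the foot (281,195) lined up with the channel behind all four chips: (332,184), (402,202), (329,257) and (394,252). I'll lower it and sweep.

```bash
python3 -m inch '-1 -.05 -.02 .6 0 0 0;-1 0 0 .6 0 0 0;-1 0 0 .4 0 0 0;-1 0 0 .2 0 0 0;-1 0 0 0 0 0 0;-1 0 0 0 0 0 0'; python3 -c "
from h import *
# goal jig x=+95
t=np.radians(11.7);rel(.5478+.095*np.cos(t),-.0375+.095*np.sin(t),.0625,101.7)"
```

```text
time_s: 9.68
ee_pos: [0.4847, -0.0513, 0.0635]
eef_rot: [3.141, 0.0, 1.775]
force: [0.3, 0.3, -1.8]
grip_width: 0.0177
grip_force: 60.0
t 9.68 pos [ 0.4847 -0.0513  0.0635] yaw 101.7 w 0.0177 F [ 0.3  0.3 -1.8]
shift [0.02 5.32 0.04] turn [ 0.005  0.002 -0.   ] shift in goal axes [0.02 5.32 0.03]
```

```bash
python3 -m inch '-1 0 .2 .04 0 0 0;-1 0 .3 0 0 0 0;-1 0 .3 0 0 0 0;-1 0 .3 0 0 0 0;-1 0 .3 0 0 0 0;-1 0 .3 0 0 0 0;-1 0 .3 0 0 0 0;-1 0 .3 0 0 0 0;-1 0 .3 0 0 0 0;-1 0 .3 0 0 0 0';  python3 -m inch '-1 0 .3 0 0 0 0;-1 0 .3 0 0 0 0;-1 0 .3 0 0 0 0;-1 0 .3 0 0 0 0;-1 0 .3 0 0 0 0;-1 0 .3 0 0 0 0;-1 0 .3 0 0 0 0;-1 0 .3 0 0 0 0;-1 0 0 0 0 0 0;-1 0 0 0 0 0 0'; python3 -c "
from h import *
t=np.radians(11.7);rel(.5478+.095*np.cos(t),-.0375+.095*np.sin(t),.0625,101.7)"
```

```text
time_s: 10.92
ee_pos: [0.5702, -0.0335, 0.0617]
eef_rot: [-3.142, -0.0, 1.775]
force: [-0.1, 0.1, -1.3]
grip_width: 0.0177
grip_force: 60.0
time_s: 12.18
ee_pos: [0.6399, -0.019, 0.0616]
eef_rot: [-3.141, -0.0, 1.775]
force: [-0.1, 0.5, -2.0]
grip_width: 0.0175
grip_force: 60.0
t 12.18 pos [ 0.6399 -0.019   0.0616] yaw 101.69 w 0.0175 F [-0.1  0.5 -2. ]
shift [ 0.02  0.04 -0.03] turn [-0.002 -0.001 -0.001] shift in goal axes [ 0.02  0.04 -0.03]
```

Now I'll lift, look at the tray, and head back toward the mat.

```bash
python3 -m inch '-1 0 0 -.8 0 0 0;-1 0 0 -1 0 0 0;-1 0 0 -1 0 0 0;-1 0 0 -.7 0 0 0;-1 .9 0 0 0 0 0;-1 .9 0 0 0 0 0;-1 .9 0 0 0 0 0;-1 .9 0 0 0 0 0;-1 .9 0 0 0 0 0;-1 .9 0 0 0 0 0'; python3 -c "
from h import *
rel(.5135,.2863,.165,95.8)
c=snap('top','t2');snap('wrist','w3')
cv2.imwrite('pics/t2c.png',cv2.resize(c['img'][150:290,200:400],None,fx=3,fy=3,interpolation=cv2.INTER_CUBIC))"
```

```text
time_s: 13.42
ee_pos: [0.6068, 0.1403, 0.1668]
eef_rot: [-3.142, 0.0, 1.775]
force: [1.2, -0.6, -1.2]
grip_width: 0.0178
grip_force: 60.0
t 13.43 pos [0.6068 0.1403 0.1668] yaw 101.69 w 0.0178 F [ 1.2 -0.6 -1.2]
shift [ 5.39 -2.06  0.06] turn [-0.     0.     0.589] shift in goal axes [ 5.15 -2.6   0.06]
```

View pics/t2c.png

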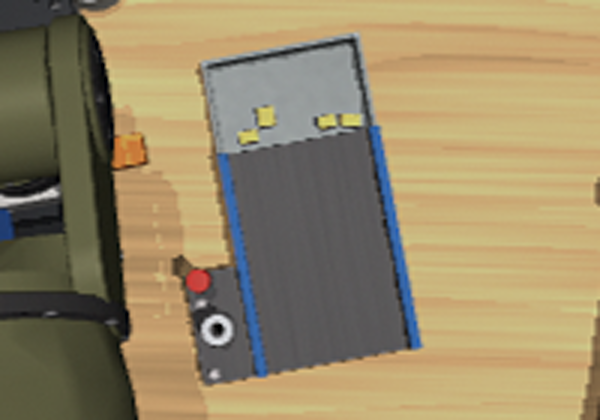

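All four chips lie in the tray: crop (266,117), (248,137), (327,121) and (351,121). I'll place the scraper back.

```bash
python3 -m inch '-1 .9 -.34 0 0 0 0;-1 .9 -.34 0 0 0 0;-1 .9 -.34 0 0 0 0;-1 .9 -.34 0 0 0 0;-1 .9 -.34 0 0 0 0;-1 .9 -.35 0 0 0 .59;-1 0 0 .9 0 0 0;-1 0 0 1 0 0 0;-1 0 0 1 0 0 0;-1 0 0 .7 0 0 0';  python3 -m inch '-1 0 0 .3 0 0 0;-1 0 0 0 0 0 0;-1 0 0 0 0 0 0'; python3 -c "
from h import *
rel(.5135,.2863,.0342,95.8)
c=load('pics/../t2') 
hsv=cv2.cvtColor(c['img'],cv2.COLOR_BGR2HSV);m=cv2.inRange(hsv,(22,90,130),(35,255,255));m[:180]=0;m[202:]=0;m[:,:270]=0;m[:,322:]=0
n,l,s,ce=cv2.connectedComponentsWithStats(m)
for i in range(1,n): print(ce[i].round(1),s[i,4],px(c,*ce[i].round()).round(4))
"
```

```text
time_s: 14.78
ee_pos: [0.5141, 0.2848, 0.0575]
eef_rot: [-3.141, 0.001, 1.671]
force: [0.8, 0.4, -2.1]
grip_width: 0.0176
grip_force: 60.0
time_s: 15.15
ee_pos: [0.5147, 0.2859, 0.0508]
eef_rot: [3.14, -0.001, 1.672]
force: [0.1, -0.5, -1.6]
grip_width: 0.0174
grip_force: 60.0
t 15.15 pos [0.5147 0.2859 0.0508] yaw 95.79 w 0.0174 F [ 0.1 -0.5 -1.6]
shift [ 0.02 -0.04  0.55] turn [ 0.008 -0.003 -0.001] shift in goal axes [ 0.02 -0.04  0.55]Traceback (most recent call last):
  File "<string>", line 4, in <module>
    c=load('pics/../t2')
  File "h.py", line 5, in load
    def load(f): return np.load(f'pics/{f}.npz')
                        ~~~~~~~^^^^^^^^^^^^^^^^^
    fid = stack.enter_context(open(os.fspath(file), "rb"))
                              ~~~~^^^^^^^^^^^^^^^^^^^^^^^
FileNotFoundError: [Errno 2] No such file or directory: 'pics/pics/../t2.npz'
```

```bash
python3 -m inch '-1 0 0 .3 0 0 0;-1 0 0 .2 0 0 0;-1 0 0 .07 0 0 0;-1 0 0 0 0 0 0;0 0 0 0 0 0 0;0 0 0 0 0 0 0;0 0 0 0 0 0 0'; python3 -c "
from h import *
rel(.5135,.2863,.2,95.8)
c=load('t2') 
hsv=cv2.cvtColor(c['img'],cv2.COLOR_BGR2HSV);m=cv2.inRange(hsv,(22,90,130),(35,255,255));m[:180]=0;m[202:]=0;m[:,:270]=0;m[:,322:]=0
n,l,s,ce=cv2.connectedComponentsWithStats(m)
for i in range(1,n): print(ce[i].round(1),s[i,4],px(c,*ce[i].round()).round(4))
"
```

```text
time_s: 16.02
ee_pos: [0.5142, 0.2858, 0.0324]
eef_rot: [-3.141, 0.0, 1.672]
force: [-0.8, 0.0, 0.1]
grip_width: 0.044
grip_force: 0.0
t 16.02 pos [0.5142 0.2858 0.0324] yaw 95.8 w 0.044 F [-0.8  0.   0.1]
shift [ 0.02 -0.02 -5.59] turn [-0.001  0.    -0.   ] shift in goal axes [ 0.02 -0.02 -5.59]
[288.3 188.6] 33 [0.6556 0.0068 0.0142]
[308.5 190. ] 22 [ 0.6535 -0.0425  0.0188]
[316.4 189.5] 25 [ 0.6539 -0.0621  0.019 ]
[282.4 195.1] 23 [0.6401 0.0212 0.0169]
```

```bash
python3 -m inch '0 0 0 -.5 0 0 0;0 0 0 -1 0 0 0;0 0 0 -1 0 0 0;0 0 0 -1 0 0 1;0 0 0 -1 0 0 1;0 0 0 -1 0 0 1;0 0 0 0 0 0 1;0 0 0 0 0 0 1;0 0 0 0 0 0 1;0 0 0 0 0 0 1'; python3 -m inch '0 0 0 0 0 0 1;0 0 0 0 0 0 1;0 0 0 0 0 0 1;0 0 0 0 0 0 .4;0 0 0 0 0 0 0;0 0 0 0 0 0 0'; python3 -c "
from h import *
rel(.5118,-.304,.2,-8.6)
P=cloud(snap('top','t3'))
for a in ((.47,.56,.22,.35,.055,.08),(.47,.56,.22,.35,.015,.035),(.48,.54,-.35,-.28,.092,.107)):
  q=sel(P,*a);r=cv2.minAreaRect((q[:,:2]*1000).astype(np.float32));print(len(q),r,np.median(q[:,2]))"
```

```text
time_s: 17.27
ee_pos: [0.5142, 0.2858, 0.1988]
eef_rot: [3.142, -0.001, 0.445]
force: [-0.2, 0.5, 0.3]
grip_width: 0.047
grip_force: 0.0
time_s: 18.02
ee_pos: [0.5142, 0.2858, 0.1982]
eef_rot: [-3.141, -0.0, -0.141]
force: [-0.4, 0.3, -0.2]
grip_width: 0.0471
grip_force: 0.0
t 18.02 pos [0.5142 0.2858 0.1982] yaw -8.1 w 0.0471 F [-0.4  0.3 -0.2]
shift [ 2.69 19.48 -0.07] turn [-0.002 -0.002  0.05 ] shift in goal axes [ 2.86 19.45 -0.06]
33 ((515.878173828125, 262.1559143066406), (16.404708862304688, 8.58834457397461), 1.459973931312561) 0.06518902028038143
110 ((517.3628540039062, 255.50851440429688), (21.730854034423828, 39.91733932495117), 6.505131244659424) 0.02222408195230785
36 ((512.1563110351562, -303.9898681640625), (11.201346397399902, 12.946693420410156), 2.861987352371216) 0.09961488711837035
```

```bash
python3 -m inch '0 .13 .97 0 0 0 0;0 .13 .97 0 0 0 0;0 .13 .97 0 0 0 0;0 .13 .97 0 0 0 0;0 .13 .97 0 0 0 0;0 .13 .97 0 0 0 0;0 .13 .97 0 0 0 0;0 .13 .97 0 0 0 0;0 .13 .97 0 0 0 0;0 .13 .97 0 0 0 0'; python3 -m inch '0 .14 .97 0 0 0 0;0 .14 .97 0 0 0 0;0 .14 .97 0 0 0 0;0 .14 .97 0 0 0 0;0 .14 .97 0 0 0 0;0 .14 .97 0 0 0 0;0 .14 .97 0 0 0 0;0 .14 .97 0 0 0 0;0 .14 .97 0 0 0 0;0 .14 .97 0 0 0 .05'; python3 -m inch '0 0 0 .8 0 0 0;0 0 0 .8 0 0 0;0 0 0 0 0 0 0;0 0 0 0 0 0 0'; python3 -c "
from h import *
rel(.5118,-.304,.070,-8.6);snap('wrist','w4')"
```

```text
time_s: 19.32
ee_pos: [0.5112, -0.0087, 0.1979]
eef_rot: [-3.142, -0.0, -0.142]
force: [0.4, 0.7, 0.4]
grip_width: 0.0473
grip_force: 0.0
time_s: 20.58
ee_pos: [0.5112, -0.3028, 0.1978]
eef_rot: [3.142, -0.0, -0.151]
force: [-0.3, -0.1, -0.4]
grip_width: 0.0467
grip_force: 0.0
time_s: 21.08
ee_pos: [0.5117, -0.302, 0.1508]
eef_rot: [3.141, -0.001, -0.151]
force: [-0.2, 0.8, 0.6]
grip_width: 0.047
grip_force: 0.0
t 21.07 pos [ 0.5117 -0.302   0.1508] yaw -8.67 w 0.047 F [-0.2  0.8  0.6]
shift [0.01 0.06 2.69] turn [ 0.003 -0.007 -0.007] shift in goal axes [0.01 0.07 2.69]
```

View pics/w4.png

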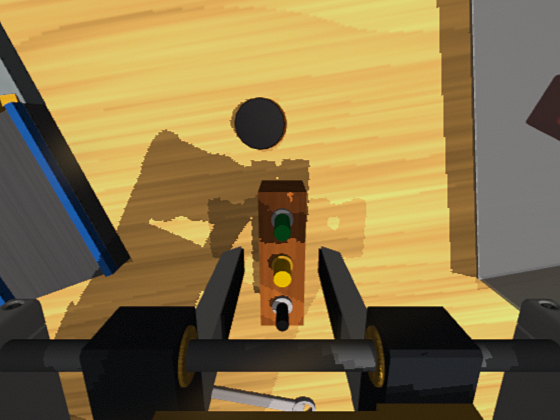

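The wrist view shows the green head at (282,228), yellow at (282,272) and black at (283,315), with the jar at (260,123) clear of the fingers. I'll check the head's position from this view's depth.

```bash
python3 -c "
from h import *
c=load('w4');P=cloud(c)
for a in ((.48,.545,-.34,-.27,.085,.11),(.43,.485,-.34,-.27,.085,.11),(.48,.545,-.34,-.27,.0605,.07)):
  q=sel(P,*a);r=cv2.minAreaRect((q[:,:2]*1000).astype(np.float32));print(len(q),r,np.percentile(q[:,2],[50,99]))
print(px(c,282,231),px(c,282,216))
K=c['intrinsics']
for w in((.5117,-.302,.1508),(.5121,-.3037,.1)):
  p=c['view']@[*w,1];print((K@p[:3]/p[2])[:2])"
```

```text
296 ((511.6305847167969, -302.79302978515625), (12.982638359069824, 13.324427604675293), 81.5646743774414) [0.09916097 0.10067895]
286 ((467.5541076660156, -295.7872314453125), (15.577352523803711, 15.172119140625), 0.9042824506759644) [0.09126149 0.09278519]
350 ((509.06512451171875, -302.07794189453125), (42.69999694824219, 54.0709228515625), 81.25125885009766) [0.06162226 0.06919084]
[ 0.51281423 -0.30306878  0.09958628] [ 0.5179465  -0.30396832  0.07560567]
[280.99108676 259.91881554]
[282.92492255 231.90046572]
```

```bash
python3 -m inch '0 0 .03 .9 0 0 0;0 0 0 .9 0 0 0;0 0 0 .6 0 0 0;0 0 0 .29 0 0 0;0 0 0 0 0 0 0;-1 0 0 0 0 0 0;-1 0 0 0 0 0 0;-1 0 0 0 0 0 0;-1 0 0 0 0 0 0' 50; python3 -m inch '-1 0 0 -.5 0 0 0;-1 0 0 -1 0 0 0;-1 0 0 -1 0 0 0;-1 0 0 -1 0 0 0;-1 0 0 -1 0 0 0;-1 0 0 0 0 0 0;-1 0 0 0 0 0 0';python3 -c "
from h import *
rel(.4857,.0396,.19,11.7);c=snap('wrist','w5');P=cloud(c)
o=ctrl.get_obs()['ee_pos']
q=sel(P,o[0]-.03,o[0]+.03,o[1]-.03,o[1]+.03,.10,.25)
for z in np.arange(.12,.22,.006):
  s=q[abs(q[:,2]-z)<.003]
  if len(s): print(z.round(3),len(s),s.min(0).round(4),s.max(0).round(4))"
```

```text
time_s: 22.25
ee_pos: [0.5112, -0.3028, 0.0692]
eef_rot: [3.141, -0.0, -0.152]
force: [0.2, -0.3, 2.2]
grip_width: 0.0131
grip_force: 50.0
time_s: 23.12
ee_pos: [0.5109, -0.3025, 0.2033]
eef_rot: [-3.141, 0.001, -0.152]
force: [-0.4, 0.5, -0.8]
grip_width: 0.0128
grip_force: 50.0
t 23.12 pos [ 0.5109 -0.3025  0.2033] yaw -8.7 w 0.0128 F [-0.4  0.5 -0.8]
shift [ -2.55 -11.14   0.45] turn [-0.003  0.005 -2.04 ] shift in goal axes [  1.49 -11.34   0.44]
0.15 22 [ 0.5117 -0.306   0.1472] [ 0.515  -0.2988  0.1527]
0.156 23 [ 0.5122 -0.3059  0.153 ] [ 0.515  -0.2989  0.1586]
0.162 29 [ 0.512  -0.3059  0.1595] [ 0.5152 -0.299   0.1648]
0.168 26 [ 0.5122 -0.3058  0.1651] [ 0.5152 -0.2991  0.1709]
0.174 27 [ 0.5122 -0.3057  0.1711] [ 0.5149 -0.2993  0.1767]
0.18 1 [ 0.5148 -0.301   0.178 ] [ 0.5148 -0.301   0.178 ]
0.192 19 [ 0.516  -0.3106  0.1929] [ 0.5209 -0.2949  0.1947]
0.198 192 [ 0.5125 -0.3111  0.1951] [ 0.5212 -0.2951  0.201 ]
0.204 132 [ 0.512  -0.3155  0.2012] [ 0.5221 -0.2918  0.207 ]
0.21 225 [ 0.5122 -0.3217  0.207 ] [ 0.5231 -0.2854  0.213 ]
0.216 259 [ 0.5125 -0.3219  0.213 ] [ 0.5231 -0.2853  0.219 ]
```

The pin is gripped, vertical, and its axis is at the TCP within 1 mm. I'll move to just short of the tube and measure the tube with the wrist camera.

```bash
python3 -m inch '-1 0 0 0 0 0 -1;-1 0 0 0 0 0 -1;-1 .05 -.94 0 0 0 -.04;-1 .05 -.94 0 0 0 0;-1 .05 -.94 0 0 0 0;-1 .05 -.94 0 0 0 0;-1 .05 -.94 0 0 0 0;-1 .05 -.94 0 0 0 0;-1 .05 -.94 0 0 0 0;-1 .05 -.94 0 0 0 0'; python3 -m inch '-1 0 -.94 0 0 0 0;-1 0 -.94 0 0 0 0;-1 0 -.94 0 0 0 0;-1 0 -.94 0 0 0 0;-1 0 0 0 0 0 0;-1 0 0 0 0 0 0';python3 -c "
from h import *
rel(.4857,.0396,.19,11.7);snap('wrist','w6');snap('top','t6')
for f in('w2','w3','w6','t2','t6'):
  P=cloud(load(f));q=sel(P,.46,.505,.015,.065,.091,.099)
  if len(q)>9:
    (x,y),r=cv2.minEnclosingCircle((q[:,:2]*1000).astype(np.float32));print(f,len(q),round(x,1),round(y,1),round(r,1),q.min(0).round(4),q.max(0).round(4),np.median(q[:,2]))
c=load('w6');cv2.imwrite('pics/w6c.png',c['img'][100:320])
"
```

```text
time_s: 24.42
ee_pos: [0.4767, -0.0783, 0.2029]
eef_rot: [-3.141, 0.002, 0.204]
force: [0.1, 0.5, 0.1]
grip_width: 0.0129
grip_force: 50.0
time_s: 25.18
ee_pos: [0.4545, 0.0307, 0.2035]
eef_rot: [-3.142, 0.001, 0.204]
force: [0.3, 0.5, -0.2]
grip_width: 0.0131
grip_force: 50.0
t 25.18 pos [0.4545 0.0307 0.2035] yaw 11.7 w 0.0131 F [ 0.3  0.5 -0.2]
shift [ 1.08 -0.08  0.45] turn [-0.     0.005 -0.   ] shift in goal axes [ 1.08 -0.08  0.45]
w2 912 484.4 41.1 11.8 [0.473  0.0295 0.0915] [0.4962 0.0528 0.0967] 0.09428255179718854
w3 410 484.9 41.7 12.4 [0.4728 0.0296 0.091 ] [0.4963 0.0535 0.0963] 0.09423560840784917
w6 373 485.0 41.6 11.8 [0.4733 0.03   0.0915] [0.4965 0.053  0.0966] 0.0942152036589814
t2 69 485.5 39.5 11.6 [0.4753 0.0291 0.0911] [0.4958 0.0499 0.0976] 0.09431681632150779
t6 63 485.5 39.3 11.5 [0.4754 0.0291 0.0911] [0.4958 0.0498 0.099 ] 0.09424779677581618
```

View pics/w6c.png

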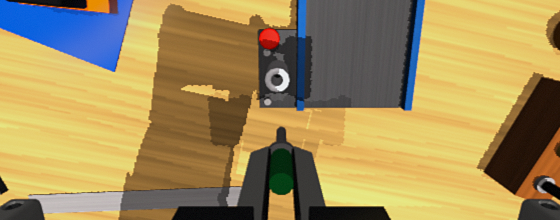

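The wrist view shows the tube mouth at crop (277,79), with the pin upright between the fingers (282,150). The wrist measurements agree across orientations at (0.4848, 0.0413), so I'll use that.

```bash
python3 -c "
from h import *
rel(.4848,.0413,.165,11.7)"; python3 -m inch '-1 .55 -.07 0 0 0 0;-1 .5 -.07 0 0 0 0;-1 0 0 .5 0 0 0;-1 0 0 .5 0 0 0;-1 0 0 .2 0 0 0;-1 0 0 0 0 0 0;-1 0 0 0 0 0 0'; python3 -c "
from h import *
rel(.4848,.0413,.15,11.7)"
```

```text
t 25.27 pos [0.4546 0.0304 0.2037] yaw 11.65 w 0.0131 F [-0.3  0.1 -1.3]
shift [ 1.06 -0.15  1.29] turn [-0.     0.003 -0.005] shift in goal axes [ 1.06 -0.15  1.29]
time_s: 26.15
ee_pos: [0.4846, 0.0416, 0.1684]
eef_rot: [3.141, -0.001, 0.204]
force: [0.5, -0.6, -0.2]
grip_width: 0.013
grip_force: 50.0
t 26.15 pos [0.4846 0.0416 0.1684] yaw 11.7 w 0.013 F [ 0.5 -0.6 -0.2]
shift [0.   0.01 0.61] turn [ 0.001 -0.004 -0.   ] shift in goal axes [0.   0.01 0.61]
```

```bash
python3 -m inch '-1 0 0 .25 0 0 0;-1 0 0 .2 0 0 0;-1 0 0 .15 0 0 0;-1 0 0 0 0 0 0'; python3 -m inch '-1 0 0 .15 0 0 0;-1 0 0 .15 0 0 0;-1 0 0 0 0 0 0'
```

```text
time_s: 26.65
ee_pos: [0.4844, 0.0416, 0.1496]
eef_rot: [-3.141, 0.001, 0.204]
force: [0.6, -0.0, -0.1]
grip_width: 0.0128
grip_force: 50.0
time_s: 27.02
ee_pos: [0.4843, 0.0416, 0.1406]
eef_rot: [-3.141, 0.001, 0.204]
force: [-0.4, -0.6, -0.4]
grip_width: 0.0127
grip_force: 50.0
```

It's in the bore, with no side force. I'll continue down through the plug.

```bash
python3 -m inch '-1 0 0 .2 0 0 0;-1 0 0 .2 0 0 0;-1 0 0 .2 0 0 0;-1 0 0 0 0 0 0'; python3 -m inch '-1 0 0 .15 0 0 0;-1 0 0 .15 0 0 0;-1 0 0 .15 0 0 0;-1 0 0 .08 0 0 0;-1 0 0 0 0 0 0'
```

```text
time_s: 27.52
ee_pos: [0.4843, 0.0416, 0.1224]
eef_rot: [-3.141, 0.001, 0.204]
force: [-0.4, 0.5, -0.5]
grip_width: 0.0132
grip_force: 50.0
time_s: 28.15
ee_pos: [0.4845, 0.0416, 0.1069]
eef_rot: [3.142, 0.0, 0.204]
force: [1.2, 0.7, 0.9]
grip_width: 0.0134
grip_force: 50.0
```

```bash
python3 -m inch '-1 0 0 .08 0 0 0;-1 0 0 .05 0 0 0;-1 0 0 0 0 0 0'; python3 -m inch '-1 0 0 .05 0 0 0;-1 0 0 .05 0 0 0;-1 0 0 0 0 0 0'
```

```text
time_s: 28.52
ee_pos: [0.4847, 0.0417, 0.1041]
eef_rot: [3.141, -0.001, 0.204]
force: [-4.6, -0.1, 14.8]
grip_width: 0.0131
grip_force: 50.0
time_s: 28.9
ee_pos: [0.4856, 0.0418, 0.1036]
eef_rot: [3.141, -0.004, 0.204]
force: [-14.0, 0.8, 45.0]
grip_width: 0.0132
grip_force: 50.0
```

It has made hard contact at the expected height. I'll unload, release to a small opening, rise and check.

```bash
python3 -m inch '-1 0 0 -.09 0 0 0;-1 0 0 0 0 0 0;-.4 0 0 0 0 0 0;-.4 0 0 0 0 0 0;-.4 0 0 0 0 0 0;-.4 0 0 -.5 0 0 0;-.4 0 0 -1 0 0 0;-.4 0 0 -1 0 0 0;-.4 0 0 -1 0 0 0;-.4 -1 0 0 0 0 0'; python3 -m inch '-.4 -1 0 0 0 0 0;-.4 -1 0 0 0 0 0;-.4 0 0 0 0 0 0';python3 -c "
from h import *
w=snap('wrist','w8');t=snap('top','t8');s=snap('side','s8')
for n,c in(('w',w),('t',t),('s',s)):
  P=cloud(c)
  for a in ((.46,.51,.015,.065,.12,.15),(.46,.51,.015,.065,.09,.105),(.47,.56,.22,.35,.055,.08)):
    q=sel(P,*a)
    if len(q)>5:print(n,len(q),q.min(0).round(4),q.max(0).round(4),np.percentile(q[:,2],[10,50,90]).round(4))
a=t['img'][150:290,130:350];b=s['img'][150:400,200:400]
a=cv2.resize(a,None,fx=2,fy=2);b=cv2.resize(b,None,fx=1.7,fy=1.7)
o=np.zeros((425,790,3),np.uint8);o[:a.shape[0],:a.shape[1]]=a;o[:b.shape[0],445:445+b.shape[1]]=b;cv2.imwrite('pics/end.png',o)"
```

```text
time_s: 30.15
ee_pos: [0.4562, 0.0356, 0.2106]
eef_rot: [3.141, -0.004, 0.204]
force: [-0.2, 0.0, -0.4]
grip_width: 0.0285
grip_force: 0.0
time_s: 30.52
ee_pos: [0.3956, 0.0232, 0.209]
eef_rot: [3.141, -0.002, 0.204]
force: [-0.2, -0.0, -0.3]
grip_width: 0.0283
grip_force: 0.0
w 250 [0.4772 0.0339 0.1214] [0.491  0.0472 0.1368] [0.1335 0.1346 0.1356]
w 290 [0.4735 0.0297 0.0918] [0.4965 0.0527 0.1017] [0.0934 0.0985 0.1002]
w 1461 [0.5025 0.2594 0.0551] [0.5251 0.3125 0.0698] [0.0609 0.0669 0.068 ]
t 36 [0.4782 0.032  0.1209] [0.4911 0.0452 0.1379] [0.1317 0.1344 0.1365]
t 48 [0.4753 0.029  0.0921] [0.4958 0.0496 0.1024] [0.0923 0.0977 0.1012]
t 183 [0.5042 0.2577 0.0561] [0.5241 0.314  0.0725] [0.0644 0.0668 0.069 ]
s 65 [0.4778 0.0348 0.1205] [0.4911 0.0514 0.1353] [0.1232 0.1309 0.1345]
s 87 [0.4739 0.0332 0.0901] [0.4967 0.0559 0.1046] [0.0909 0.0962 0.1011]
s 347 [0.5031 0.2608 0.0558] [0.525 0.319 0.07 ] [0.0628 0.0668 0.0683]
```

View pics/end.png

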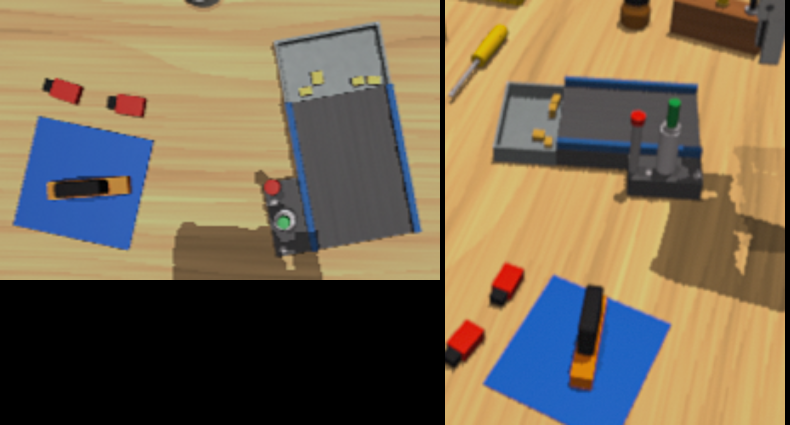

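The pictures show the pin seated upright: its head is at (674,112) and its top is 135 mm high, as expected. The scraper stands on the mat at (590,335), and all four chips are in the tray. I'll hand in.

```bash
python3 -c "
from station import ticket
print(ticket.hand_in())"
```

```text
the job is handed in; nothing more can be done
None
```

The job is handed in after about 31 s of robot time, though the hand-in gave no verdict: by the final camera check all four offcuts are in the tray, the scraper is upright on its mat and the green pin is fully home in the tube.

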